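Hold open the spring clamp of a welding jig

ROBOT

A 7-joint arm with a two-finger parallel gripper is mounted at the origin on the work surface. World frame = base frame: x ahead of the robot, y to its left, z up, the work surface at z = 0. Lengths are in m, angles in degrees, forces in N, time in s.
With the tool pointing down it reaches from about 0.4 to 0.875 m from the base axis. Payload 19.3 kg.
Tool frame: the origin (TCP) lies at the very end of the fingers, on their centre line; the grasp point (between the pads) lies 19 mm behind it (robot.hold_point_z is the distance from the TCP to the grasp point, in m); z points along the fingers, y is the line along which they close (so a half turn about z gives the same grasp; the last joint's range is limited). The gripper opens to 85 mm and grips with 20 to 120 N. Pads are 22 mm wide; open, the fingers measure 114 mm over their backs; the gripper's body (76 mm by 85 mm) begins 54 mm behind the grasp point. The pads swing forward as they close: fully open they stand 13 mm farther back than shut.
Start: joints at [-68.766, 29.874, -2.08, 91.645, 1.215, 58.505, -6.463], TCP at [0.267, 0.565, 0.231] pointing down, gripper open.
Joint ranges: [-166.77, 166.77], [-17.47, 122.26], [-85.68, 81.53], [9.62, 139.38], [-72.42, 252.41], [9.2, 110.78], [-144.41, 144.41]. Speed limits (degrees/s): [108.29, 108.29, 136.94, 136.94, 172.46, 172.46, 172.46].

INTERFACE

Orientations are given as a 3x3 rotation matrix whose columns are the frame's x, y, z axes.
In Python, from station import robot gives the robot as it stands. The module is installed in compiled form; this text tells all that it offers. Calls block until the motion is done:
- robot.reach(position, orientation): joint-space move of the TCP to a pose.
- robot.move_l(position, attitude=None, v=0.15, stop_force=None): straight line of the TCP; attitude=None keeps the orientation; v is the mean speed in m/s. With stop_force (N) it stops when the force on the tool has changed by that much, and returns True; else False.
- robot.move_j(angles): joint-space move.
- robot.open_gripper() and robot.close(): open the fingers fully, or close them until they stop; the grip force is fixed at half the most.
- robot.pause(seconds).
- robot.inverse_kinematics(position, orientation): joint angles nearest the present ones, or None.
- robot.grab_frame(name): name is "scene" or "top"; returns the picture (400x640x3 uint8, red, green, blue); there is no depth.
- robot.camera_params(name): a dict with "intrinsics" (3x3 intrinsics, pixels), "dist_coeffs" ([k1, k2, p1, p2, k3] as OpenCV has them; the pictures are not rectified), "world_from_camera" (4x4, takes a point from camera to world coordinates). Camera axes: x right, y down, z forward; pixel columns grow to the right and rows downward; lengths in m; the calibration is good to about 2 mm. A picture is of the moment at which its call begins. camera_params takes no time and is no camera call.
A pose or a line that the arm cannot do raises robot.IKError and nothing moves.
- robot.finish_job(): hands the job in; it is judged then, once.
Readings, each from a call of its own:
- robot.read_clock(): time.
- robot.read_qpos(): joint angles.
- robot.read_dq(): joint speeds.
- robot.read_tau(): joint torques, N m.
- robot.read_eef_pos(): TCP position.
- robot.read_tool_rot(): TCP orientation.
- robot.read_wrist_force(): force on the tool from outside, world axes, zero at the start.
- robot.read_ft_torque(): the same for the moment, N m.
- robot.read_width(): finger opening in m.
- robot.read_gripper_force(): force on a finger pad.
Only numpy, scipy, OpenCV 4.12 (cv2) and the standard library are available. Lean on these libraries where they do the work, as an engineer would, in place of code of your own. Each camera call takes 0.05 s, during which the arm holds its last target. There are 200 camera calls.

TASK

Ready the welding jig for the next tube: press the green button on the control box fully down and let it come back up, then pull the spring-closed jaw open by its black bar handle until the red pointer stands level with the yellow mark, and keep it there. Finish while still holding the handle with the pointer at the mark, because the spring shuts the jaw if you let go. Leave the red button alone and do not disturb the mug, the tape roll or the wrench.

Things in the scene. Friction and masses are not known exactly. Their poses are not given: they have to be found in the camera images.
- jig: The jig, fixed: blue base plate 300 x 160 x 15 mm (170 mm to -x, 130 mm to +x of its origin), steel V jaw at its +x end (70 mm high), two guide rods along x and a rear block 55 mm high at 155 mm to -x. Place and yaw vary. Origin: on the bench surface, on its middle line; x is the moving jaw's line of travel, opening towards -x (roughly towards the robot); z up.
- jaw: Moving jaw: grey carriage 60 x 90 mm, top 52 mm above the bench, steel jaw plate 46 mm to its +x, 75 mm high; bears handle and pointer. Axes as the jig; shut, its origin is the jig's. Slides along the jig's -x by up to 110 mm. A spring pulls it shut: 4 N when shut, plus 0.8 N per 10 mm (about 10 N at the mark); it does not latch.
- handle (a point): Middle of the bar handle: black round bar, 16 mm thick, 100 mm long, level along the jig's y, 115 mm above the bench, on two upright posts 14 mm thick, 42 mm to either side (70 mm free between them; 63 mm free below this point). Can be gripped from above, fingers closing along the jig's x. Moves with the jaw.
- pointer (a point): Tip of the thin red pointer (6 mm wide) that sticks out of the carriage's side to the jig's -y, 64 mm from the jig's middle line, 33 mm above the bench, at the same jig x as the handle. Moves with the jaw.
- mark: Yellow mark: fixed block 14 mm long along the jig's x, 12 mm wide, 18 mm high, on the jig's -y edge. Origin: centre of its underside, 71 mm from the middle line, 15 mm above the bench; axes as the jig. Set each time 50 to 86 mm to -x of the shut pointer. The pointer is level with it when its tip lies within the block's 14 mm length.
- control: Control box, fixed to the bench: light grey, 150 x 85 x 50 mm high, long along its x axis, with a green button 36 mm to -x and a red button 36 mm to +x of its middle. It stands to the left or to the right of the jig; the mug takes the other side. Origin: centre of its underside.
- start_top (a point): Centre of the top of the green button (32 mm in diameter, in a black ring 48 mm across), 68 mm above the bench when up; it is pressed straight down. Moves with the button.
- start (a joint): Travel of the green button in m: 0 up, 0.006 fully down. A spring returns it; about 1.5 N starts it moving and 5 N holds it fully down. It counts as fully down beyond 0.005 and as up again below 0.0015.
- stop (a joint): Travel of the red button, of the same kind (0 up, 0.006 fully down). Leave it alone.
- mug: Blue mug, 80 mm in diameter, 90 mm high, with a handle; loose, a bystander. Origin: centre of its underside.
- tape: Roll of paper tape lying flat, 100 mm outer diameter, 76 mm hole, 25 mm high; loose, a bystander. Origin: centre of its underside.
- wrench: Steel wrench lying flat, 180 mm long along its x axis; loose, a bystander. Origin: underside, near its middle.
There are look-alikes about, which are no part of the job. Of the things that look like the control, take the one that is nearest to the robot's base at the start.

How it is judged:
By the outcome, as a careful person would: the job done as asked, in the order asked, and still so for the second after the job is handed in, while the arm keeps its last pose, push and grip.
It also fails if it takes over 48 s, if anything falls off the work surface, if the arm or the gripper's body presses on something with over 40 N, if the wrist force passes 120 N, or if a joint passes its speed limit or range.

## Working session

There is one attempt and no reset: what is moved stays moved. The work goes in short steps, each a Python script; the robot and the scene stay as the last script left them, time stands still between calls to the robot, and variables do not carry over. Pictures are saved under pics/ and viewed, at most 10 in all, crops included, and the job is handed in when it is done.

```bash
mkdir -p pics
python3 - <<'E'
from station import robot
import cv2,numpy as np
for n in("scene","top"):
    cv2.imwrite(f"pics/{n}0.png",robot.grab_frame(n)[:,:,::-1])
    p=robot.camera_params(n);print(n,p["intrinsics"],p["dist_coeffs"],np.round(p["world_from_camera"],4))
print(robot.read_clock(),robot.hold_point_z,robot.read_tool_rot())
E
```

```text
scene [[432.60114132   0.         325.75267964]
 [  0.         432.60114132 204.43877401]
 [  0.           0.           1.        ]] [-0.08339378  0.          0.          0.          0.        ] [[ 0.0424  0.6507 -0.7582  1.4683]
 [ 0.9991 -0.0246  0.0347 -0.1035]
 [ 0.004  -0.759  -0.6511  0.8154]
 [ 0.      0.      0.      1.    ]]
top [[517.34626952   0.         327.97444208]
 [  0.         517.34626952 200.40728343]
 [  0.           0.           1.        ]] [-0.13338168  0.          0.          0.          0.        ] [[ 0.0089 -0.9801  0.1985  0.3041]
 [-0.9999 -0.0101 -0.0052 -0.0804]
 [ 0.0071 -0.1985 -0.9801  1.571 ]
 [ 0.      0.      0.      1.    ]]
0.1 0.0187 [[-9.04394740e-01  4.26696643e-01 -3.59560877e-04]
 [ 4.26696790e-01  9.04394286e-01 -9.08698769e-04]
 [-6.25539119e-05 -9.75245859e-04 -9.99999522e-01]]
```

View pics/scene0.png

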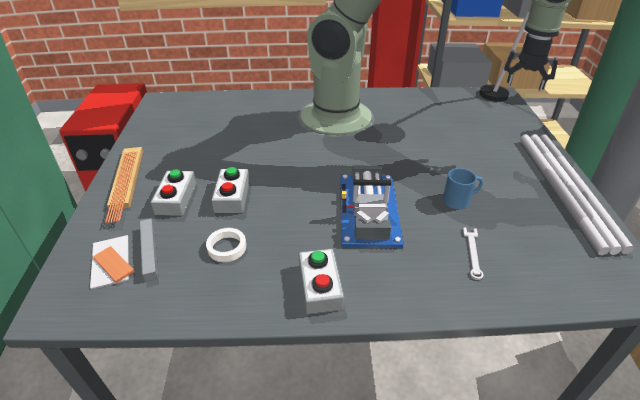

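View pics/top0.png

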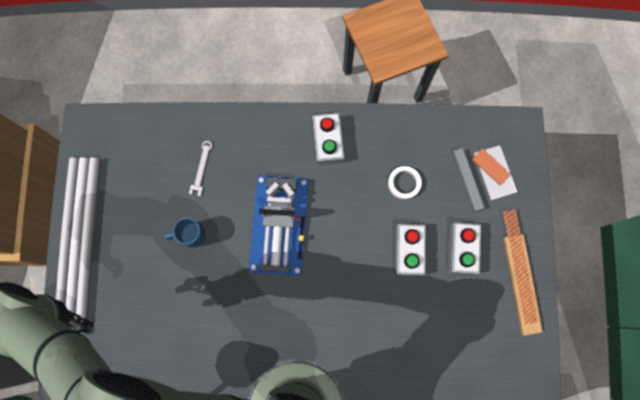

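```bash
cat > h.py <<'E'
import cv2,numpy as np
from station import robot
def onplane(n,uv,z):
    p=robot.camera_params(n);T=p["world_from_camera"]
    q=cv2.undistortPoints(np.float64(uv).reshape(-1,1,2),p["intrinsics"],np.array(p["dist_coeffs"]))[:,0]
    d=np.c_[q,np.ones(len(q))]@T[:3,:3].T
    return T[:3,3]+d*((z-T[2,3])/d[:,2])[:,None]
def blobs(im,lo,hi,a=4,box=None):
    m=cv2.inRange(cv2.cvtColor(im,cv2.COLOR_RGB2HSV),lo,hi)
    if box: 
        k=np.zeros_like(m);x0,y0,x1,y1=box;k[y0:y1,x0:x1]=1;m=m*k
    n,l,s,c=cv2.connectedComponentsWithStats(m)
    return [(s[i,4],c[i].round(1)) for i in range(1,n) if s[i,4]>=a],m
E
python3 - <<'E'
from h import *
B={"top":(240,165,320,285),"scene":(330,160,410,255)}
for n in B:
    im=robot.grab_frame(n)
    for k,lo,hi,z,b in(("green",(50,120,60),(80,255,255),.068,None),("yellow",(22,130,120),(34,255,255),.033,B[n]),("red",(0,150,80),(8,255,255),.033,B[n]),("red2",(172,150,80),(180,255,255),.033,B[n])):
        for a,c in blobs(im,lo,hi,2,b)[0]:
            print(n,k,a,c,onplane(n,c,z)[0].round(4))
    _,m=blobs(im,(105,130,40),(125,255,255),2,B[n])
    h=cv2.convexHull(cv2.findNonZero(m)); r=cv2.minAreaRect(h);bx=cv2.boxPoints(r)
    ap=cv2.approxPolyDP(h,6,True)[:,0]; print(n,ap.tolist());print(onplane(n,ap,.015).round(4))
    x0,y0,x1,y1=B[n]; 
    c=cv2.resize(im[y0:y1,x0:x1],None,fx=5,fy=5,interpolation=cv2.INTER_CUBIC);cv2.imwrite(f"pics/{n}c.png",c[:,:,::-1])
E
python3 -c "
import cv2,numpy as np
a=cv2.imread('pics/topc.png');b=cv2.imread('pics/scenec.png');b=cv2.copyMakeBorder(b,0,len(a)-len(b),0,0,0);cv2.imwrite('pics/both.png',np.hstack([a,b]))"
```

```text
top green 99 [329.1 145.7] [ 0.7779 -0.0903  0.068 ]
top green 114 [411.8 260.4] [ 0.4326 -0.3343  0.068 ]
top green 110 [467.4 259.1] [ 0.4369 -0.4994  0.068 ]
top yellow 19 [300.8 237.6] [ 0.5012 -0.0083  0.033 ]
top red2 7 [297.6 218.1] [0.5603 0.0024 0.033 ]
top [[307, 179], [301, 274], [250, 272], [258, 176]]
[[ 0.6862 -0.0232  0.015 ]
 [ 0.3938 -0.01    0.015 ]
 [ 0.3978  0.1432  0.015 ]
 [ 0.6943  0.1292  0.015 ]]
scene green 82 [231.  170.9] [ 0.4369 -0.3344  0.068 ]
scene green 81 [174.9 173.3] [ 0.4416 -0.4985  0.068 ]
scene green 135 [317.6 256.6] [ 0.7837 -0.0905  0.068 ]
scene yellow 26 [343.7 194.1] [ 0.5138 -0.0085  0.033 ]
scene red 12 [350.5 205.5] [0.5643 0.0066 0.033 ]
scene red2 8 [349.6 206.6] [0.5689 0.0037 0.033 ]
scene [[402, 247], [342, 246], [341, 175], [391, 176]]
[[ 0.7108  0.1272  0.015 ]
 [ 0.701  -0.0262  0.015 ]
 [ 0.3985 -0.0078  0.015 ]
 [ 0.4091  0.1463  0.015 ]]
```

View pics/both.png

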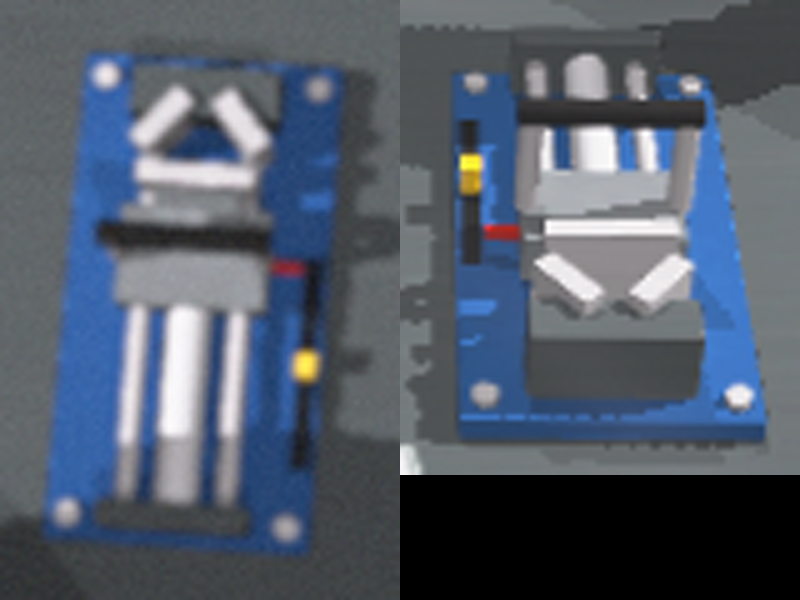

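```bash
cat >> h.py <<'E'
def rot(yaw,s=1):
    a=np.radians(yaw);y=s*np.array([np.cos(a),np.sin(a),0]);z=np.array([0,0,-1.]);return np.c_[np.cross(y,z),y,z]
G=np.array([.4346,-.3343])
E
python3 - <<'E'
from h import *
np.set_printoptions(suppress=True,precision=4)
print(onplane("top",[[259.4,211.4],[277,212],[294,212.6]],.115),onplane("scene",[[353.4,182],[372.3,182.4],[391,182.8]],.115))
for s in(1,-1):
    for p in([*G,.13],[.56,.06,.18]):
        print(s,robot.inverse_kinematics(p,rot(-3,s)))
E
```

```text
[[0.5648 0.1079 0.115 ]
 [0.5636 0.0573 0.115 ]
 [0.5624 0.0086 0.115 ]] [[0.5643 0.011  0.115 ]
 [0.5678 0.0609 0.115 ]
 [0.5713 0.1104 0.115 ]]
1 [  5.6877  36.3685  36.991  109.8281 -30.8713  44.0545  57.1776]
1 [-29.9865  30.059   25.1053 105.0607 -16.4898  48.4795   0.1895]
-1 [ -9.9574  55.0341  69.9891 110.4798 -60.3258  62.4052 -96.2829]
-1 [ 33.8488  47.1515 -73.0719 101.7889  48.4282  69.6404 123.5418]
```

Run:
```python
from h import *
np.set_printoptions(suppress=True,precision=4)
R=rot(-3)
robot.close()
robot.reach([*G,.16],R);print(robot.read_eef_pos(),robot.read_clock())
robot.move_l([*G,.08],v=.15)
f0=robot.read_wrist_force()
h=robot.move_l([*G,.059],v=.02,stop_force=9)
robot.pause(.3)
print(h,robot.read_eef_pos(),robot.read_wrist_force()-f0)
cv2.imwrite("pics/press.png",robot.grab_frame("scene")[:,:,::-1])
```

```text
[ 0.4351 -0.3337  0.16  ] 4.175
True [ 0.4348 -0.3343  0.0659] [-2.112   2.6336 14.2793]
```

Run:
```python
from h import *
im=cv2.imread("pics/press.png")[110:230,150:310]
t=robot.grab_frame("top")[:,:,::-1][190:310,360:520]
cv2.imwrite("pics/p2.png",np.vstack([cv2.resize(x,None,fx=2.5*1,fy=2.5,interpolation=2) for x in(im,t)]))
print(robot.read_width(),robot.read_wrist_force(),robot.read_ft_torque())
```

```text
0.0002649520080269786 [-3.58481031  2.11168636 14.57574385] [0.60423903 0.38154363 0.01560106]
```

View pics/p2.png

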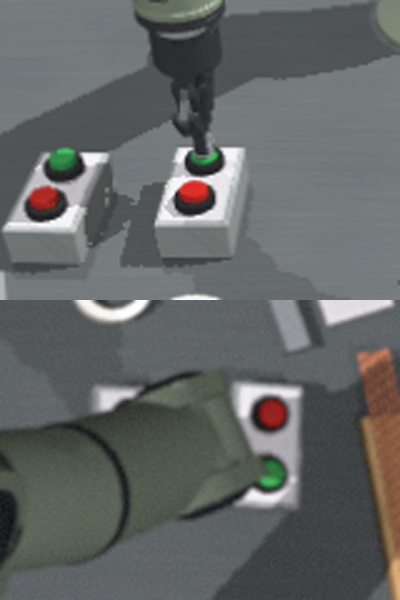

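Run:
```python
from h import *
np.set_printoptions(suppress=True,precision=4)
robot.move_l([*G,.078],v=.05);robot.pause(.2)
print(robot.read_wrist_force())
for z in np.arange(.074,.060,-.0015):
    robot.move_l([*G,z],v=.03);robot.pause(.15)
    f=robot.read_wrist_force();print(round(z,4),robot.read_eef_pos(),f)
    if f[2]>25:break
print(robot.read_clock())
```

```text
[0.0139 0.398  0.0171]
0.074 [ 0.4346 -0.3343  0.074 ] [0.1052 0.9259 1.0685]
0.0725 [ 0.4346 -0.3343  0.0725] [-0.5151  0.2121 -0.0936]
0.071 [ 0.4347 -0.3344  0.0711] [0.7802 0.4261 2.0751]
0.0695 [ 0.4347 -0.3344  0.0696] [ 0.3895 -0.914   3.5763]
0.068 [ 0.4347 -0.3343  0.068 ] [ 0.844  -1.5229  3.772 ]
0.0665 [ 0.4346 -0.3344  0.0665] [ 0.592  -1.1056  4.2212]
0.065 [ 0.4347 -0.3344  0.0658] [-2.6592  2.8106 23.425 ]
0.0635 [ 0.4348 -0.3345  0.0653] [-7.1788  8.1843 48.6735]
9.8167
```

Run:
```python
from h import *
np.set_printoptions(suppress=True,precision=4)
R=rot(-3)
robot.move_l([*G,.17],v=.15)
robot.open_gripper()
H=np.array([.5655,.059])
robot.reach([*H,.20],R)
robot.move_l([*H,.099],v=.1,stop_force=15)
print(robot.read_eef_pos(),robot.read_wrist_force())
cv2.imwrite("pics/a.png",cv2.resize(robot.grab_frame("scene")[110:260,270:430],None,fx=4,fy=4)[:,:,::-1])
robot.close();robot.pause(.2)
print(robot.read_eef_pos(),robot.read_wrist_force(),robot.read_width(),robot.read_gripper_force(),robot.read_clock())
```

```text
[0.5658 0.059  0.0995] [1.0311 0.6474 0.6826]
[0.5651 0.059  0.0992] [-4.9555  0.636   7.937 ] 0.013953632727183753 58.3553284406662 15.0583
```

View pics/a.png

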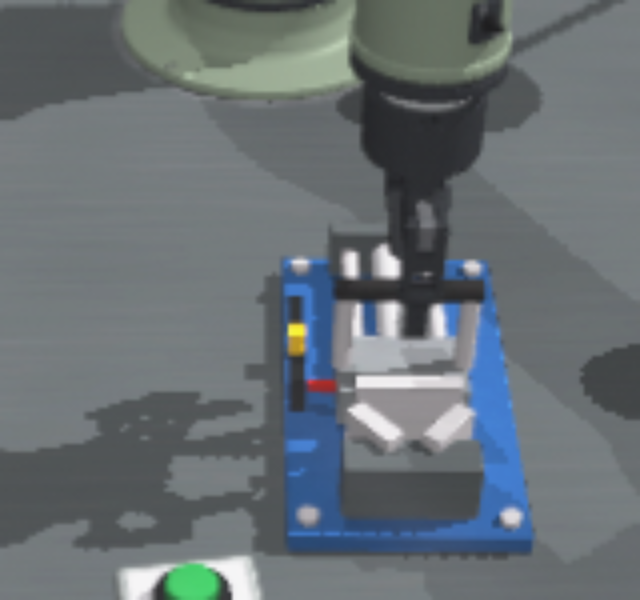

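The gripper spans the middle of the bar; the pointer (crop ≈(320,385)) is still shut, and the mark is at ≈(297,338). Pull most of the way, then measure.

```bash
cat > m.py <<'E'
from h import *
np.set_printoptions(suppress=True,precision=4)
def meas(tag):
    u=np.array([np.cos(np.radians(-3)),np.sin(np.radians(-3))])
    for n,B in {"top":(285,165,320,285),"scene":(330,150,365,255)}.items():
        im=robot.grab_frame(n);o={}
        for k,lo,hi in(("y",(20,110,90),(36,255,255)),("r",(0,130,70),(8,255,255)),("r",(170,130,70),(180,255,255))):
            m=blobs(im,lo,hi,2,B)[1];o[k]=o.get(k,0)|m
        q={k:cv2.findNonZero(m) for k,m in o.items()}
        for k in q:
            if q[k] is None: print(n,k,"none");continue
            w=onplane(n,q[k][:,0],.033)[:,:2];s=w@u
            print(n,k,len(s),"s min/mean/max",s.min().round(4),s.mean().round(4),s.max().round(4))
        x0,y0,x1,y1=B;cv2.imwrite(f"pics/{n}_{tag}.png",cv2.resize(im[170:270,240:340] if n=="top" else im[150:250,320:420],None,fx=4,fy=4,interpolation=2)[:,:,::-1])
    cv2.imwrite(f"pics/{tag}.png",np.hstack([cv2.imread(f"pics/{n}_{tag}.png") for n in("top","scene")]))
    print(robot.read_eef_pos(),robot.read_wrist_force(),robot.read_width(),robot.read_clock())
E
python3 - <<'E'
from m import *
p=np.array(robot.read_eef_pos());u=np.array([np.cos(np.radians(-3)),np.sin(np.radians(-3)),0])
meas("b0")
robot.move_l(p-.05*u,v=.04);robot.pause(.2)
meas("b1")
E
```

```text
top y 24 s min/mean/max 0.4936 0.5013 0.509
top r 8 s min/mean/max 0.5567 0.5589 0.5601
scene y 30 s min/mean/max 0.4994 0.5153 0.5311
scene r 21 s min/mean/max 0.561 0.5654 0.5697
[0.5651 0.059  0.0992] [-5.1103  0.9802  7.3503] 0.014048095454160237 15.1583
top y 28 s min/mean/max 0.4906 0.5004 0.509
top r 9 s min/mean/max 0.5075 0.5095 0.5113
scene y 31 s min/mean/max 0.4994 0.5154 0.5311
scene r 18 s min/mean/max 0.5128 0.5174 0.522
[0.516  0.0618 0.0993] [ 7.5954  0.7914 -5.6956] 0.013906963880068787 16.8667
```

View pics/b1.png

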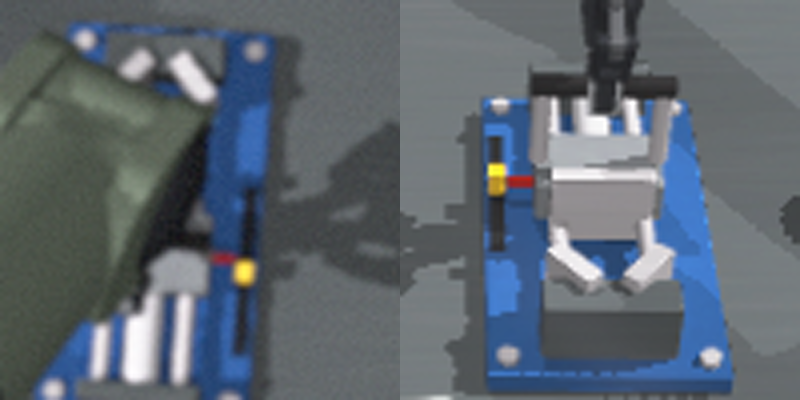

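The pointer now stands just short of the mark's centre: in the top crop it is at (222,258) and the mark at (244,272). The measurements leave about 7.5 mm to go.

Run:
```python
from m import *
p=np.array(robot.read_eef_pos());u=np.array([np.cos(np.radians(-3)),np.sin(np.radians(-3)),0])
robot.move_l(p-.0077*u,v=.03);robot.pause(.5)
meas("b2")
```

```text
top y 27 s min/mean/max 0.4906 0.5002 0.509
top r 9 s min/mean/max 0.5013 0.5031 0.5051
scene y 32 s min/mean/max 0.4994 0.5153 0.5311
scene r 12 s min/mean/max 0.5082 0.5106 0.513
[0.5092 0.0622 0.0993] [ 8.4103 -0.6044 -8.5658] 0.01394852397099844 17.8417
```

View pics/b2.png

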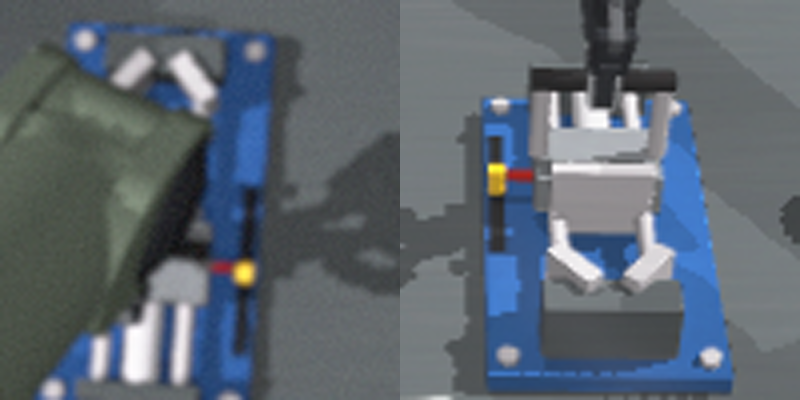

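Run:
```python
from m import *
p=np.array(robot.read_eef_pos());u=np.array([np.cos(np.radians(-3)),np.sin(np.radians(-3)),0])
robot.move_l(p-.0033*u,v=.03);robot.pause(.5)
meas("b3");robot.pause(1);meas("b4")
```

```text
top y 26 s min/mean/max 0.4906 0.4994 0.509
top r 10 s min/mean/max 0.4983 0.5002 0.5021
scene y 32 s min/mean/max 0.4994 0.5153 0.5311
scene r 18 s min/mean/max 0.5037 0.5083 0.513
[0.5068 0.0624 0.0993] [ 8.3572 -0.7307 -9.0204] 0.013847317644495708 18.6917
top y 23 s min/mean/max 0.4906 0.4995 0.5088
top r 9 s min/mean/max 0.4985 0.5004 0.5021
scene y 32 s min/mean/max 0.4994 0.5153 0.5311
scene r 18 s min/mean/max 0.5037 0.5083 0.513
[0.5068 0.0623 0.0993] [ 7.7456  0.0569 -8.0244] 0.013949965792044187 19.7917
```

View pics/b4.png

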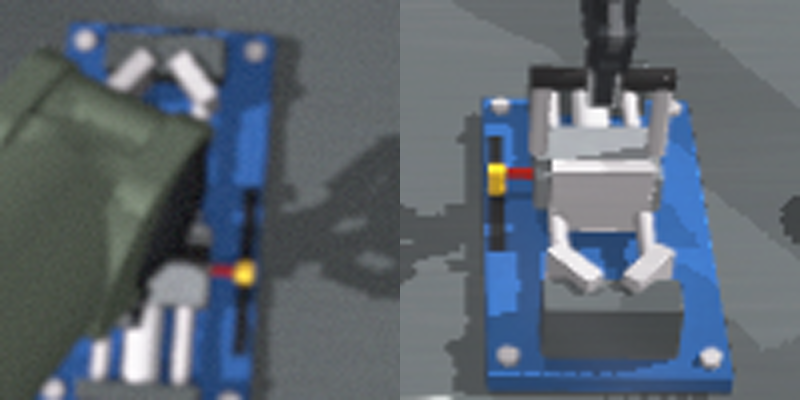

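The pointer (top crop (222,271)) is level with the mark (244,272), and it didn't move over a 1 s wait. Handing in.

```bash
python3 -c "
from station import robot
print(robot.finish_job())"
```

```text
the job is handed in; nothing more can be done
None
```

I pressed the green button fully down and let it come back up, pulled the jaw open until the pointer was level with the yellow mark, and handed in at about 20 s still holding the handle; I pressed the button twice (the second was a check, peaking at about 49 N through the fingertips).

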